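Set the polariser lever to the index

TASK

Set the polariser on the round light base: with the fingertips push the upright tab of its ring's lever anticlockwise (seen from above) all the way round until the lever is against its end stop, then push it back clockwise until the lever stands directly in line above the index pointer on the rim, and leave it there with the hand clear. Only push the tab, never pinch it between the fingers, and leave the culture dish on the window and the other things on the bench where they are.

Things in the scene. Friction and masses are not known exactly. Their poses are not given: they have to be found in the camera images.
- ring_axis (a point): Centre of the top of the light base, on the vertical axis about which the ring and lever turn, 68 mm above the bench. The grey base is fixed to the bench, round, 156 mm across, with an aluminium scale collar 45 mm up, a dark knurled ring (125 mm across, top at 60 mm) and a round window 74 mm across at 68 mm. Its x axis points to the back of the base, away from the robot; the lever swings over the front half.
- lever_tab (a point): Centre of the upright black tab at the end of the lever that stands out radially from the ring: 100 mm from the ring's axis, 79 mm above the bench. The tab is a flat plate 34 mm long radially (83 to 117 mm from the axis), 10 mm thick across, its top at 100 mm and its foot at 58 mm above the bench, on an aluminium arm 12 mm wide (55 to 61 mm high). The point's x axis points radially outward along the lever, z up.
- polariser_ring (a joint): Angle of the ring and lever in rad, growing anticlockwise seen from above (over the front of the base from the robot's left to its right): 0 at the clockwise stop, 2.2 at the anticlockwise stop. The ring turns with light steady friction (1 to 2 N at the tab) and stays where it is left; there is no spring.
- index_pointer (a point): Outer tip of the aluminium index pointer, a small clamp with a flat pointed finger 8 mm wide that stands out radially from the rim of the base below the lever: 130 mm from the ring's axis, 36 mm above the bench, top at 41 mm (clamp block 42 mm, its screw 45 mm), so the lever passes over it. Fixed. Its x axis points radially outward along the pointer.
- culture_dish: Loose round culture dish with lid, red medium, 62 mm across and 15 mm high, lying on the window in the middle of the light base; origin at the centre of its underside. To be left alone.
- reagent_bottle: Loose small glass bottle with blue cap, 46 mm across, 85 mm high, at the right; origin at the centre of its underside. To be left alone.
- timer: Loose white lab timer, 58 x 62 x 17 mm, at the left; origin at the centre of its underside. To be left alone.
- film_roll: Loose white roll of film standing on end, 52 mm across, 50 mm high, at the front right; origin at the centre of its underside. To be left alone.

How it is judged (in metres and radians):
On the way:
1. the lever is pushed against its anticlockwise stop (within 0.07 rad) (value of joint polariser_ring above 2.13 rad), for 0.1 s.
At the end, for the whole second after the job is handed in: After having been against the anticlockwise stop, the lever is at rest in line with the index pointer within 0.06 rad (6 mm at the tab); the dish is within 15 mm and bottle, timer and roll within 20 mm of where they stood (angle between the x axis of lever_tab and the x axis of index_pointer, either way round below 0.06 rad and velocity of joint polariser_ring between -0.02 and 0.02 rad/s and distance of culture_dish from where it was at the start of the episode below 0.015 m and distance of each of reagent_bottle, timer, film_roll from where it was at the start of the episode below 0.02 m); the robot touches nothing.
It fails at once if the tab is pinched: pressed on both its faces at once (contact force between the fingers and polariser_ring_c0 above 3 N and contact force between the fingers and polariser_ring_c1 above 3 N).
It fails at once if the culture dish is shifted or lifted by more than 15 mm (distance of culture_dish from where it was at the start of the episode above 0.015 m).
It fails at once if a bystander is shifted or lifted by more than 20 mm (distance of any of reagent_bottle, timer, film_roll from where it was at the start of the episode above 0.02 m).
It also fails if it takes over 58 s, if anything falls off the work surface, if the arm or the gripper's body presses on something with over 40 N, if the wrist force passes 120 N, or if a joint passes its speed limit or range.

ROBOT

A 6-joint arm with a two-finger parallel gripper is mounted at the origin on a cart in front of the work surface, level with it; the furniture and walls round the work are solid. World frame = base frame: x ahead of the robot, y to its left, z up, the work surface at z = 0. Lengths are in mm, angles in rad, forces in N, time in s.
With the tool pointing down it reaches from about 250 to 800 mm from the base axis. Payload 3.9 kg.
Tool frame: the origin (TCP) lies on the centre line of the jaws, within the pads' length; the fingertips stand 11 mm ahead of it and the grasp point (between the pads) lies 8 mm behind it; z points along the fingers, x is the direction in which the jaws open and shut, and the axes are right-handed (so a half turn about z gives the same grasp; the last joint's range is limited). The gripper opens to 85 mm and grips with 20 to 120 N. Pads are 22 mm wide; open, the fingers measure 114 mm over their backs; the gripper's body (76 mm by 85 mm) begins 54 mm behind the grasp point. The pads swing forward as they close: fully open they stand 13 mm farther back than shut.
Start: joints at [1.35, 0.26, -0.138, 1.173, 0, 1.571], TCP at [114.976, 512.246, 242.304] pointing down, gripper open.
Joint ranges: [-2.78, 2.78], [-0.83, 1.72], [-1.28, 1.37], [-1.9, 2.12], [-1.57, 1.48], [-3.14, 3.14]. Speed limits (rad/s): [2.57, 2.57, 3.14, 3.14, 3.14, 3.14].

INTERFACE

Orientations are given as a rotation vector (axis times angle).
In Python, from cell import ctrl gives the robot as it stands.
- The arm moves only by the shell command python3 -m pendant 'ROWS' [OPENING]. ROWS is JSON, a list of rows, each a list of 2 entries, a list of its own where there are three numbers: the shift along the tool's x, y, z in m, then the turn, a rotation vector about the tool's x, y, z in degrees. A call has 1 to 8 rows; each row shifts and turns the pose as measured when the row begins, along the tool's axes as they then stand; what a row does not reach is not made up. A row lasts 1/12 s, in which the tool goes at most 41.7 mm and 7.16 degrees, less where a joint would pass 70% of its speed; a pose out of reach is approached as far as the arm can. A call is refused whole if a number of a shift passes 0.0417 or a number of a turn 7.16, either way. A call with a gripper value outside its range is refused whole. OPENING is the finger opening in m, from 0 to 0.0854, set as the call begins (- or left out, the last holds). The fingers move at their own pace and stop on an object; the grip force is fixed at half the most. Time passes only in rows, so rows that do not move let the fingers close. It gives the time, the measured TCP pose, the force and the opening at its end, in the units of the state.
- ctrl.observe(): the state, without advancing time (a new reading comes with each control period).
- ctrl.read_camera(name): name is "side" or "top"; returns a dict with "image" (480x640x3 uint8, red, green, blue), "fx", "fy", "cx", "cy" (pixels), "eye" and "rotation" of the camera in the world. Camera axes: x right, y down, z forward; pixel columns grow to the right and rows downward; lengths in mm; the calibration is good to about 2 mm. A picture is of the moment at which its call begins. There is no depth.
- ctrl.sign_off(): hands the job in, once; it reports no verdict.
The state is a dict: "time_s": time; "qpos": joint angles; "qvel": joint speeds; "joint_efforts": joint torques, N m; "tcp_pos": TCP position; "tool_rot": TCP orientation; "contact_force": force on the tool from outside, world axes, zero at the start; "ft_torque": the same for the moment, N m; "gripper_width": opening from 0.0 (shut) to 1.0 (fully open).
Only numpy, scipy, OpenCV 4.12 (cv2) and the standard library are available. Lean on these libraries where they do the work, as an engineer would, in place of code of your own. Each camera call takes 0.05 s, during which the arm holds its last target. There are 200 camera calls.

## Working session

There is one attempt and no reset: what is moved stays moved. The work goes in short steps, Python scripts to look and compute and a shell command to move; the robot and the scene stay as the last step left them, time stands still between calls to the robot, and variables do not carry over. Pictures are saved under pics/ and viewed, about 8 in all and at most 12, crops included, and the job is handed in when it is done.

```bash
mkdir -p pics; ls
python3 - <<'E'
from cell import ctrl
import cv2
for n in("top","side"):
    c=ctrl.read_camera(n); cv2.imwrite(f"pics/{n}0.png",c["image"][:,:,::-1])
    print(n,{k:(v.tolist() if hasattr(v,'tolist') else v) for k,v in c.items() if k!="image"})
s=ctrl.observe();print({k:s[k] for k in("time_s","tcp_pos","tool_rot","gripper_width","contact_force")})
E
```

```text
pics
top {'fx': 455.6480217901521, 'fy': 455.6480217901521, 'cx': 315.6803273873986, 'cy': 237.81731374198736, 'eye': [370.60027448489683, 13.47142296660259, 1054.4484980988286], 'rotation': [-2.1262064616797223, 2.153678129166464, -0.16053424308931305]}
side {'fx': 464.1505377507724, 'fy': 464.1505377507724, 'cx': 311.6257819705699, 'cy': 239.27648148259377, 'eye': [277.5992684146096, 843.3668967319542, 486.45711795424427], 'rotation': [-0.3917852320918523, 2.519019473646007, -1.5778402811992076]}
{'time_s': 0.1, 'tcp_pos': array([114.85336039, 511.66648604, 241.57089621]), 'tool_rot': array([ 2.45182076e+00,  1.96249030e+00, -2.13357506e-03]), 'gripper_width': 1.0029720395086488, 'contact_force': array([-0.20502189,  0.45556063, -0.31878272])}
```

View pics/top0.png

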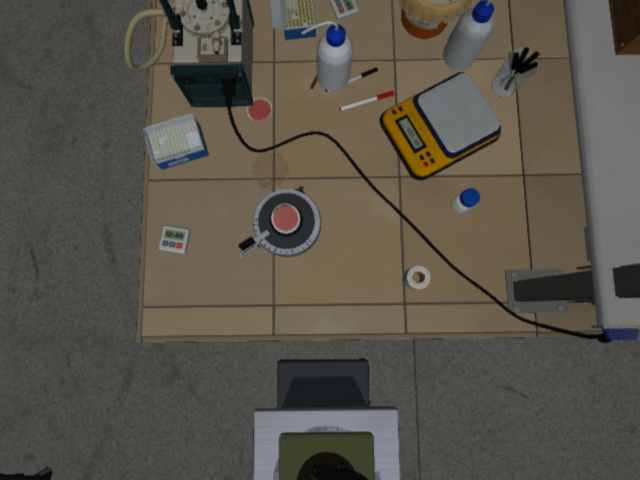

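View pics/side0.png

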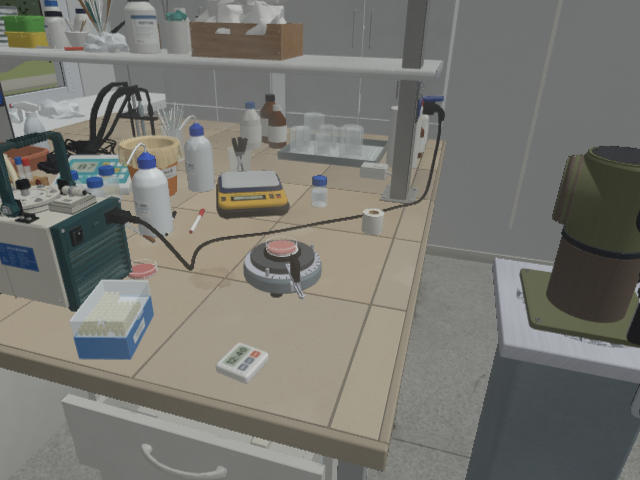

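The top view shows the base at about (287,222), with the lever tab at (247,245). The timer is at (173,239), the roll at (418,278) and the bottle at (466,200). I'll zoom in to find the pointer.

```bash
python3 - <<'E'
import cv2,numpy as np
a=cv2.imread("pics/top0.png")[175:275,225:350]; b=cv2.imread("pics/side0.png")[225:305,230:335]
a=cv2.resize(a,(750,600),interpolation=cv2.INTER_CUBIC)[:, :]
b=cv2.resize(b,(787,600),interpolation=cv2.INTER_CUBIC)
o=np.hstack([cv2.resize(a,(400,320)),cv2.resize(b,(400,305+15))])
cv2.imwrite("pics/z0.png",cv2.resize(a,(750,600)));cv2.imwrite("pics/z1.png",b)
E
cat > h.py <<'E'
import numpy as np
from scipy.spatial.transform import Rotation as R
from cell import ctrl
def ray(c,u,v):
    d=R.from_rotvec(c["rotation"]).apply([(u-c["cx"])/c["fx"],(v-c["cy"])/c["fy"],1]); return np.array(c["eye"]),d
def plane(c,u,v,z):
    e,d=ray(c,u,v); return e+d*(z-e[2])/d[2]
def proj(c,p):
    q=R.from_rotvec(c["rotation"]).inv().apply(np.array(p,float)-c["eye"]); return [c["cx"]+c["fx"]*q[0]/q[2],c["cy"]+c["fy"]*q[1]/q[2]]
def cross(c1,p1,c2,p2):
    e1,d1=ray(c1,*p1);e2,d2=ray(c2,*p2);A=np.c_[d1,-d2]
    t=np.linalg.lstsq(A,e2-e1,rcond=None)[0];a=e1+d1*t[0];b=e2+d2*t[1];return (a+b)/2,np.linalg.norm(a-b)
E
```

```text
(no output)
```

View pics/z0.png

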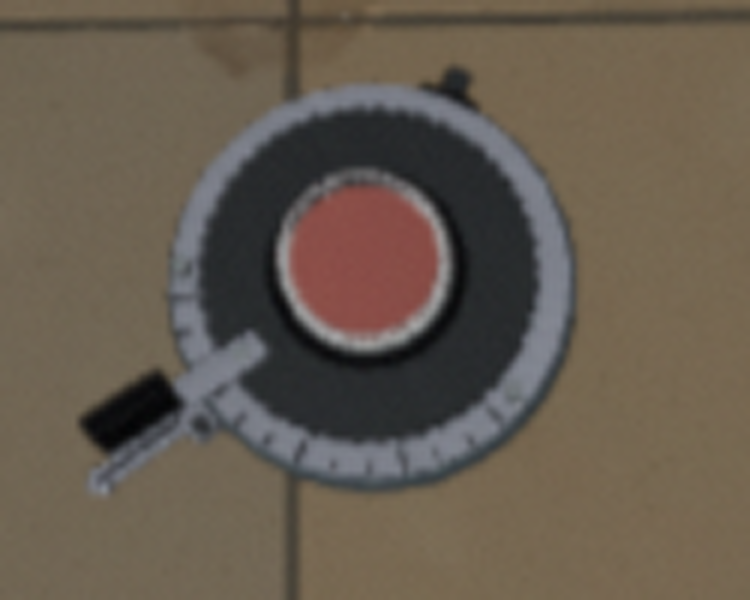

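View pics/z1.png

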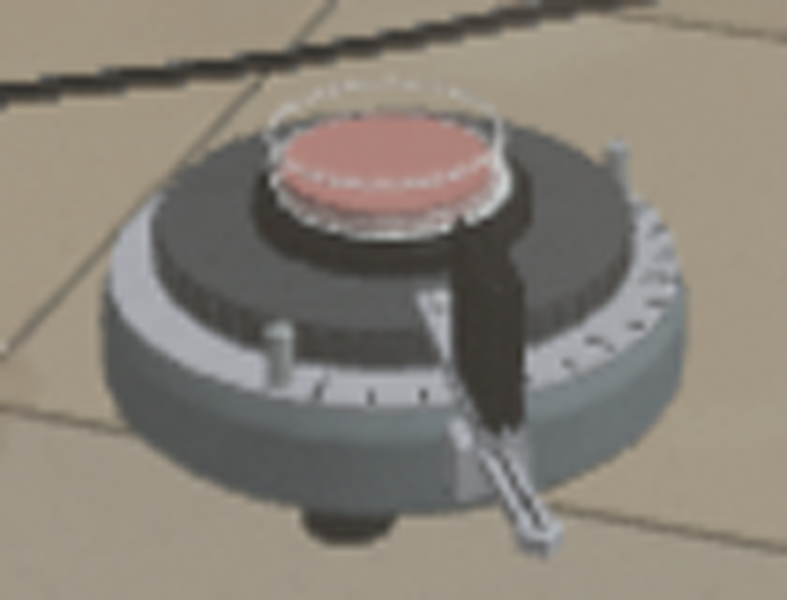

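Pointer tip: top image about (241.7,255.5), side image about (302,297). In the top crop the tab's top face is centred near (132,412), and the stop posts are near (187,265) and (515,395).

Run:
```python
from h import *
T=ctrl.read_camera("top");S=ctrl.read_camera("side")
tc=lambda x,y:(225+(x+.5)/6-.5,175+(y+.5)/6-.5)
sc=lambda x,y:(230+(x+.5)/7.5-.5,225+(y+.5)/7.5-.5)
# dish/collar centre
l=plane(T,*tc(168,290),45);r=plane(T,*tc(574,285),45);u=plane(T,*tc(373,84),45);d=plane(T,*tc(373,488),45)
print("collar",l,r,u,d); c=np.array([(u[0]+d[0])/2,(l[1]+r[1])/2]);print("centre",c,"dia",l[1]-r[1],u[0]-d[0])
tl=plane(S,*sc(107,310),45);tr=plane(S,*sc(685,290),45);print("side collar",tl,tr)
p,g=cross(T,tc(98,486),S,sc(545,540));print("ptr",p,g)
P=plane(T,*tc(98,486),38)
tb=[plane(T,*tc(*q),100) for q in((82,422),(158,372),(183,405),(105,452))];print("tab",np.mean(tb,0))
for n,a,b in(("st0",tc(187,262),sc(278,330)),("st1",tc(515,390),sc(617,148))):
    q,g=cross(T,a,S,b);print(n,q,g,np.degrees(np.arctan2(*(q[:2]-c)[::-1])))
tbm=np.mean(tb,0)
for n,q in(("ptr2",P),("tab",tbm)):
    w=q[:2]-c;print(n,q,np.hypot(*w),np.degrees(np.arctan2(w[1],w[0])))
for n,q,z in(("timer",(173,239),17),("roll",(418,278),50),("bottle",(469,198),85)):print(n,plane(T,*q,z))
print(R.from_rotvec(ctrl.observe()["tool_rot"]).as_matrix().round(3), R.from_rotvec(T["rotation"]).as_matrix().round(2))
```

```text
collar [562.51548085 157.96851872  45.        ] [562.38912635   5.40113605  45.        ] [641.11971908  80.69854481  45.        ] [486.68465256  81.12879074  45.        ]
centre [563.90218582  81.68482739] dia 152.56738267709378 154.43506652040594
side collar [625.65820037 131.40497648  45.        ] [487.56134157  73.15954652  45.        ]
ptr [489.64487822 184.82232743  36.06223523] 0.33238065004059536
tab [508.18687317 162.40945916 100.        ]
st0 [570.59931649 149.10655082  58.65364426] 0.4055068864156387 84.3273073249415
st1 [520.48093097  27.7551253   59.66461904] 0.21848661389895563 -128.8391217390989
ptr2 [489.58155963 184.53517153  38.        ] 126.89266632428892 125.85222965138355
tab [508.18687317 162.40945916 100.        ] 98.08497457437639 124.61303979433373
timer [532.5579214  345.29946383  17.        ]
roll [ 433.5286996 -207.6710979   50.       ]
bottle [ 603.83923391 -319.10309424   85.        ]
[[ 0.219  0.976 -0.   ]
 [ 0.976 -0.219 -0.001]
 [-0.001 -0.    -1.   ]] [[-0.01 -0.99  0.15]
 [-1.    0.01  0.  ]
 [-0.   -0.15 -0.99]]
```

Measured: centre (564,82), pointer at about 126°, lever at about 125° (world). The scale checks out: collar diameter about 154, pointer tip height 36, tip radius 127. I'll shut the gripper and drive to above the clockwise side of the tab.

```bash
cat > to.py <<'E'
# python3 to.py PHI Rr Z : remaining shift (tool axes, mm) and turn about tool z (deg) to stand at angle PHI, x radial outward
import sys
from h import *
C=np.array([563.9,81.7]);phi,r,z=map(float,sys.argv[1:4]);a=np.radians(phi)
s=ctrl.observe();M=R.from_rotvec(s["tool_rot"]).as_matrix()
t=np.array([*(C+r*np.array([np.cos(a),np.sin(a)])),z]);x=np.array([np.cos(a),np.sin(a),0]);zz=np.array([0,0,-1.])
G=np.c_[x,np.cross(zz,x),zz]; w=s["tcp_pos"][:2]-C
print("t",round(s["time_s"],2),"tcp",s["tcp_pos"].round(1),"phi",np.degrees(np.arctan2(w[1],w[0])).round(1)%360,"r",np.hypot(*w).round(1),"yaw",np.degrees(np.arctan2(M[1,0],M[0,0])).round(1)%360)
print("shift",(M.T@(t-s["tcp_pos"])).round(1),"turn",np.degrees(R.from_matrix(M.T@G).as_rotvec()).round(1),"F",s["contact_force"].round(1),"w",round(s["gripper_width"],2),"q",np.degrees(s["qpos"]).round(0))
E
python3 -m pendant '[[[-0.0164,0.035,0],[0,0,0]],[[-0.0164,0.035,0],[0,0,0]],[[-0.0164,0.035,0],[0,0,0]],[[-0.0164,0.035,0],[0,0,0]],[[-0.0164,0.035,0],[0,0,0]],[[-0.0164,0.035,0],[0,0,0]],[[-0.0164,0.035,0],[0,0,0]],[[-0.0164,0.035,0],[0,0,0]]]' 0
python3 to.py 102 100 200
```

```text
time_s: 0.87
tcp_pos: [363.4, 321.9, 239.3]
tool_rot: [-2.433, -1.983, 0.002]
contact_force: [-0.4, 1.1, -0.1]
gripper_width: -0.0
t 0.87 tcp [363.4 321.9 239.3] phi 129.8 r 312.9 yaw 78.4
shift [-103.3  204.8   38.7] turn [ -0.2  -0.1 -23.6] F [-0.4  1.1 -0.1] w -0.0 q [ 41.  11. -13.  66.   0.  53.]
```

```bash
python3 -m pendant '[[[-0.0172,0.034,0.0055],[0,0,0]],[[-0.0172,0.034,0.0055],[0,0,0]],[[-0.0172,0.034,0.0055],[0,0,0]],[[-0.0172,0.034,0.0055],[0,0,0]],[[-0.0172,0.034,0.0055],[0,0,0]],[[0,0,0],[0,0,-7]],[[0,0,0],[0,0,-7]],[[0,0,0],[0,0,-7]]]' 0
python3 to.py 102 100 81
```

```text
time_s: 1.53
tcp_pos: [526.5, 188.7, 208.4]
tool_rot: [-2.032, -2.396, -0.001]
contact_force: [0.1, 0.0, -0.5]
gripper_width: 0.0
t 1.53 tcp [526.5 188.7 208.4] phi 109.3 r 113.4 yaw 99.4
shift [-11.9  14.9 127.4] turn [ 0.  -0.  -2.6] F [ 0.1  0.  -0.5] w 0.0 q [20. 19. -7. 64.  0. 10.]
```

Align, then go down to tip height of about 100 and take a close look before the last drop.

```bash
python3 -m pendant '[[[-0.006,0.0075,0],[0,0,-2.6]],[[-0.006,0.0075,0.01],[0,0,0]],[[0,0,0.025],[0,0,0]],[[0,0,0.025],[0,0,0]],[[0,0,0.025],[0,0,0]],[[0,0,0],[0,0,0]]]' 0
python3 to.py 102 100 81
python3 - <<'E'
from h import *
import cv2
T=ctrl.read_camera("top");S=ctrl.read_camera("side")
a=cv2.resize(T["image"][175:275,225:325],(400,400),interpolation=cv2.INTER_CUBIC);b=cv2.resize(S["image"][225:325,240:340],(400,400),interpolation=cv2.INTER_CUBIC)
cv2.imwrite("pics/c1.png",np.hstack([a,b])[:,:,::-1])
E
```

```text
time_s: 2.03
tcp_pos: [547.1, 178.0, 118.7]
tool_rot: [1.979, 2.438, 0.005]
contact_force: [-0.7, 0.0, -0.9]
gripper_width: 0.0
t 2.03 tcp [547.1 178.  118.7] phi 99.9 r 97.8 yaw 101.9
shift [ 2.3 -3.7 37.7] turn [ 0.2 -0.  -0.1] F [-0.7  0.  -0.9] w 0.0 q [ 18.  24. -14.  52.   0.   6.]
```

View pics/c1.png

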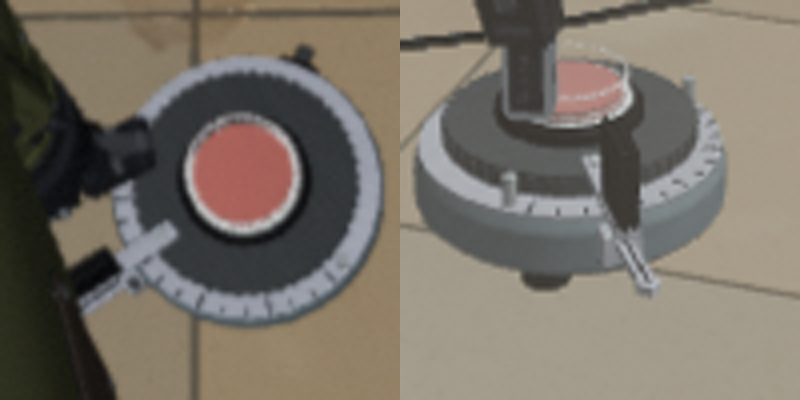

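The closed fingertips are clear of the tab on its clockwise side (right half: fingers at (530,60), tab at (620,170)). Now down and start the arc.

```bash
python3 -m pendant '[[[0.002,0,0.02],[0,0,0]],[[0,0,0.0177],[0,0,0]],[[-0.0002,-0.007,0],[0,0,-4]],[[-0.0002,-0.007,0],[0,0,-4]],[[-0.0002,-0.0052,0],[0,0,-3]],[[-0.0002,-0.0052,0],[0,0,-3]],[[-0.0002,-0.0052,0],[0,0,-3]],[[-0.0002,-0.0052,0],[0,0,-3]]]' 0
python3 to.py 130 100 81
```

```text
time_s: 2.8
tcp_pos: [528.3, 172.3, 97.2]
tool_rot: [1.497, 2.736, 0.04]
contact_force: [-0.6, 0.2, -0.5]
gripper_width: -0.0
t 2.8 tcp [528.3 172.3  97.2] phi 111.5 r 97.3 yaw 122.6
shift [  3.8 -32.2  15.1] turn [ 1.9  0.6 -7.4] F [-0.6  0.2 -0.5] w -0.0 q [ 18.  22. -20.  46.   0. -15.]
```

```bash
python3 -m pendant '[[[0.0025,0.004,0.012],[2,0.6,4]],[[0.001,0,0.008],[0,0,4]],[[0,0,0.001],[0,0,0]]]' 0
python3 to.py 112 100 80
```

```text
time_s: 3.05
tcp_pos: [533.8, 178.8, 83.1]
tool_rot: [1.702, 2.638, 0.012]
contact_force: [-0.4, 0.1, 0.3]
gripper_width: 0.003
t 3.05 tcp [533.8 178.8  83.1] phi 107.2 r 101.7 yaw 114.4
shift [-1.  -8.5  3. ] turn [ 0.4 -0.2  2.4] F [-0.4  0.1  0.3] w 0.0 q [ 18.  25. -19.  46.   0.  -6.]
```

```bash
python3 -m pendant '[[[0,-0.008,0.002],[0,0,0]],[[-0.0002,-0.008,0],[0,0,-2]],[[-0.0002,-0.008,0],[0,0,-4]],[[-0.0002,-0.008,0],[0,0,-4]],[[-0.0002,-0.008,0],[0,0,-4]],[[-0.0002,-0.008,0],[0,0,-4]],[[-0.0002,-0.008,0],[0,0,-4]],[[-0.0002,-0.008,0],[0,0,-4]]]' 0
python3 to.py 140 100 81
```

```text
time_s: 3.72
tcp_pos: [488.0, 146.1, 90.0]
tool_rot: [1.006, 2.954, 0.04]
contact_force: [0.6, 1.0, -0.7]
gripper_width: -0.002
t 3.72 tcp [488.  146.1  90. ] phi 139.7 r 99.5 yaw 142.4
shift [ 0.6 -0.8  9. ] turn [1.8 0.6 2.4] F [ 0.6  1.  -0.7] w -0.0 q [ 16.  19. -27.  42.   1. -36.]
```

```bash
python3 -m pendant '[[[0,-0.008,0.005],[1,0.3,-4]],[[-0.0002,-0.008,0.004],[1,0.3,-4]],[[-0.0002,-0.008,0.002],[0.3,0,-4]],[[-0.0002,-0.008,0.0012],[0.3,0,-4]],[[-0.0002,-0.008,0.0012],[0.3,0,-4]],[[-0.0002,-0.008,0.0012],[0.3,0,-4]],[[-0.0002,-0.008,0.0012],[0.3,0,-4]],[[-0.0002,-0.008,0.0012],[0.3,0,-4]]]' 0
python3 to.py 170 100 81
```

```text
time_s: 4.38
tcp_pos: [466.5, 89.8, 83.5]
tool_rot: [0.085, 3.132, -0.035]
contact_force: [0.9, 2.8, -1.8]
gripper_width: -0.001
t 4.38 tcp [466.5  89.8  83.5] phi 175.3 r 97.7 yaw 176.9
shift [1.6 9.3 2.3] turn [-1.2  0.6  6.9] F [ 0.9  2.8 -1.8] w -0.0 q [ 12.  17. -30.  42.  -1. -75.]
```

```bash
python3 -m pendant '[[[0.001,-0.008,0.003],[-0.6,0.3,-4]],[[0.0003,-0.008,0.001],[-0.3,0.3,-4]],[[0.0003,-0.008,0.001],[0,0,-4]],[[0,-0.008,0.001],[0,0,-4]],[[0,-0.007,0.001],[0,0,-4]],[[0,-0.005,0.0005],[0,0,-3]],[[0,-0.004,0.0005],[0,0,-2]]]' 0
python3 to.py 205 100 81
```

```text
time_s: 4.97
tcp_pos: [471.8, 43.6, 83.4]
tool_rot: [-0.651, 3.064, 0.005]
contact_force: [-0.9, 1.4, -1.7]
gripper_width: -0.001
t 4.97 tcp [471.8  43.6  83.4] phi 202.5 r 99.6 yaw 204.0
shift [ 0.4 -4.4  2.4] turn [ 0.   0.5 -1. ] F [-0.9  1.4 -1.7] w -0.0 q [   5.   17.  -31.   41.    0. -109.]
```

Near the stop now, so small steps while watching the force.

```bash
python3 -m pendant '[[[0,-0.004,0.001],[0,0,-2]],[[0,-0.004,0.001],[0,0,-2]],[[0,-0.004,0],[0,0,-2]]]' 0
python3 to.py 212 100 81; python3 -m pendant '[[[0,-0.003,0],[0,0,-1.5]],[[0,-0.003,0],[0,0,-1]]]' 0
python3 to.py 212 100 81
```

```text
time_s: 5.22
tcp_pos: [476.3, 33.2, 84.1]
tool_rot: [-0.825, 3.018, 0.008]
contact_force: [-1.0, 1.5, -0.7]
gripper_width: 0.003
t 5.22 tcp [476.3  33.2  84.1] phi 208.9 r 100.1 yaw 210.6
shift [-0.1 -5.3  3.1] turn [ 0.1  0.8 -1.4] F [-1.   1.5 -0.7] w 0.0 q [   4.   17.  -31.   42.    0. -117.]
time_s: 5.38
tcp_pos: [478.4, 28.3, 85.8]
tool_rot: [-0.899, 2.995, 0.011]
contact_force: [-1.1, 0.9, -0.4]
gripper_width: 0.001
t 5.38 tcp [478.4  28.3  85.8] phi 212.0 r 100.8 yaw 213.4
shift [-0.7 -0.1  4.8] turn [0.1 0.9 1.4] F [-1.1  0.9 -0.4] w 0.0 q [   3.   17.  -30.   42.    1. -120.]
```

```bash
for i in 1; do python3 -m pendant '[[[0,-0.003,0.003],[0,0.4,-1.5]],[[0,-0.003,0.001],[0,0.4,-1]],[[0,-0.003,0.001],[0,0,-1]]]' 0
python3 to.py 215 100 81; python3 -m pendant '[[[0,-0.003,0.001],[0,0,-1]],[[0,-0.003,0.001],[0,0,-1]]]' 0; done
python3 to.py 215 100 81
```

```text
time_s: 5.63
tcp_pos: [478.6, 26.7, 84.1]
tool_rot: [-1.01, 2.973, 0.031]
contact_force: [-4.3, 7.1, 4.8]
gripper_width: 0.001
t 5.63 tcp [478.6  26.7  84.1] phi 212.8 r 101.5 yaw 217.5
shift [-1.2 -4.   3.1] turn [1.1 0.4 2.5] F [-4.3  7.1  4.8] w 0.0 q [   2.   18.  -29.   43.    1. -125.]
time_s: 5.8
tcp_pos: [478.3, 26.5, 84.2]
tool_rot: [-1.073, 2.95, 0.05]
contact_force: [-5.4, 6.6, 5.5]
gripper_width: 0.001
t 5.8 tcp [478.3  26.5  84.2] phi 212.8 r 101.9 yaw 220.0
shift [-1.4 -4.1  3.1] turn [1.7 0.6 5. ] F [-5.4  6.6  5.5] w 0.0 q [   2.   18.  -29.   43.    2. -128.]
```

The force rose to about 8.5 N with no motion at the expected stop angle. I'll push once more firmly, then check with a picture.

```bash
python3 -m pendant '[[[0,-0.005,0.001],[0.5,0,0]],[[0,-0.006,0.001],[0.5,0,0]],[[0,-0.006,0.001],[0,0,0]]]' 0
python3 to.py 215 100 81; python3 -m pendant '[[[0,0.006,0],[0,0,0]],[[0,0.008,0],[0,0,0]],[[0,0.006,0],[0,0,0]],[[0,0,-0.025],[0,0,0]],[[0,0,-0.035],[0,0,0]],[[0,0,-0.03],[0,0,0]],[[0,0,0],[0,0,0]]]' 0
python3 to.py 243 100 171;python3 - <<'E'
from h import *
import cv2
T=ctrl.read_camera("top");S=ctrl.read_camera("side")
a=cv2.resize(T["image"][175:275,225:325],(400,400),interpolation=cv2.INTER_CUBIC);b=cv2.resize(S["image"][225:325,240:340],(400,400),interpolation=cv2.INTER_CUBIC)
cv2.imwrite("pics/c2.png",np.hstack([a,b])[:,:,::-1])
E
```

```text
time_s: 6.05
tcp_pos: [478.2, 26.3, 84.3]
tool_rot: [-1.09, 2.94, 0.08]
contact_force: [-9.3, 13.1, 11.3]
gripper_width: 0.0
t 6.05 tcp [478.2  26.3  84.3] phi 212.9 r 102.0 yaw 220.6
shift [-1.5 -4.1  3.1] turn [2.7 1.1 5.7] F [-9.3 13.1 11.3] w 0.0 q [   1.   18.  -29.   43.    3. -129.]
time_s: 6.63
tcp_pos: [460.7, 38.7, 181.0]
tool_rot: [-1.101, 2.937, 0.078]
contact_force: [1.3, -0.0, -0.1]
gripper_width: 0.003
t 6.63 tcp [460.7  38.7 181. ] phi 202.6 r 111.7 yaw 221.1
shift [-13.  -73.1   7. ] turn [  2.3   1.7 -21.9] F [ 1.3 -0.  -0.1] w 0.0 q [   3.   11.  -22.   57.    3. -128.]
```

View pics/c2.png

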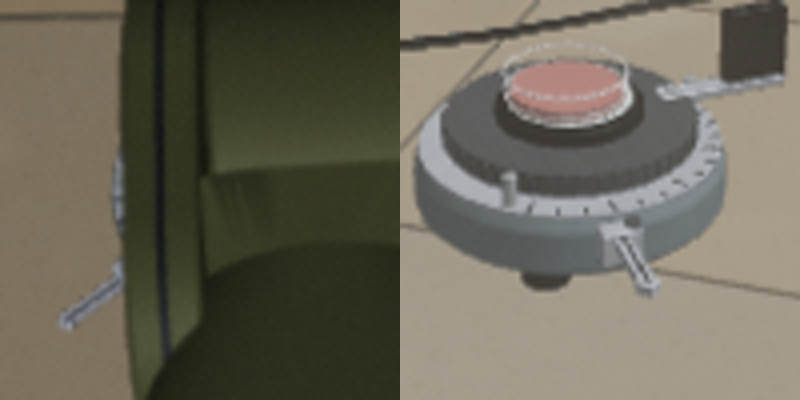

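The lever is against the anticlockwise stop; in the right half it points back right from (665,90) to (780,80) and hides the post. Now over to its other side.

```bash
python3 -m pendant '[[[-0.001,-0.022,0],[1,0.8,-7]],[[-0.001,-0.022,0],[1,0.8,-7]],[[0,-0.022,0],[0,0,-6]],[[0,-0.012,0],[0,0,0]],[[0,0,0],[0,0,0]]]' 0
python3 to.py 243 100 81
```

```text
time_s: 7.15
tcp_pos: [516.3, -10.4, 169.5]
tool_rot: [1.606, -2.681, -0.017]
contact_force: [0.6, 0.5, -0.5]
gripper_width: 0.002
t 7.15 tcp [516.3 -10.4 169.5] phi 242.7 r 103.7 yaw 241.9
shift [-4.5 -2.1 88.5] turn [ 1.  -0.5 -1.1] F [ 0.6  0.5 -0.5] w 0.0 q [  -1.   17.  -16.   58.    0. -153.]
```

```bash
python3 -m pendant '[[[-0.004,-0.002,0.03],[1,-0.4,-1]],[[0,0,0.03],[0,0,0]],[[0,0,0.02],[0,0,0]],[[0,0,0.01],[0,0,0]],[[0,0,0],[0,0,0]]]' 0
python3 to.py 243 100 81
```

```text
time_s: 7.57
tcp_pos: [514.7, -6.2, 73.0]
tool_rot: [1.618, -2.687, -0.006]
contact_force: [-0.8, 0.2, 0.2]
gripper_width: 0.0
t 7.57 tcp [514.7  -6.2  73. ] phi 240.8 r 100.8 yaw 242.1
shift [-0.7 -3.8 -8. ] turn [ 0.3 -0.1 -0.9] F [-0.8  0.2  0.2] w 0.0 q [  -1.   22.  -25.   43.    0. -153.]
```

```bash
python3 -m pendant '[[[0,0.006,-0.006],[0,0,4]],[[0,0.008,0],[0,0,4]],[[0,0.008,0],[0,0,4]],[[0,0.008,0],[0,0,4]],[[0,0.008,0],[0,0,4]],[[0,0.008,0],[0,0,4]],[[0,0.008,0],[0,0,4]],[[0,0.008,0],[0,0,4]]]' 0
python3 to.py 206 100 81
```

```text
time_s: 8.23
tcp_pos: [466.0, 37.4, 80.2]
tool_rot: [0.748, -3.043, 0.001]
contact_force: [2.2, -2.8, 0.1]
gripper_width: -0.003
t 8.23 tcp [466.   37.4  80.2] phi 204.3 r 107.4 yaw 207.6
shift [-7.3 -3.3 -0.8] turn [ 0.1 -0.4  1.6] F [ 2.2 -2.8  0.1] w -0.0 q [   5.   17.  -31.   42.   -0. -113.]
```

```bash
python3 -m pendant '[[[-0.002,0.008,0],[0,0,5]],[[-0.002,0.008,0],[0,0,5]],[[-0.002,0.008,0],[0,0,5]],[[-0.002,0.008,0],[0,0,4]],[[-0.001,0.008,0],[0,0,4]],[[-0.001,0.008,0],[0,0,4]],[[-0.001,0.008,0],[0,0,4]],[[-0.001,0.008,0],[0,0,4]]]' 0
python3 to.py 170 100 81
```

```text
time_s: 8.9
tcp_pos: [456.7, 102.2, 81.8]
tool_rot: [-0.277, -3.115, 0.021]
contact_force: [-0.2, -1.6, -0.4]
gripper_width: -0.001
t 8.9 tcp [456.7 102.2  81.8] phi 169.2 r 109.1 yaw 169.8
shift [-9.1 -1.5  0.7] turn [-0.8 -0.7 -0.2] F [-0.2 -1.6 -0.4] w -0.0 q [ 13.  18. -30.  43.  -0. -67.]
```

```bash
python3 -m pendant '[[[-0.003,0.008,0],[-0.4,-0.3,4]],[[-0.003,0.008,0],[-0.4,-0.3,4]],[[-0.003,0.008,0],[0,0,4]],[[-0.003,0.007,0],[0,0,4]],[[-0.001,0.004,0],[0,0,3]],[[0,0.002,0],[0,0,1]],[[0,0,0],[0,0,0]]]' 0
python3 to.py 135 100 81;python3 - <<'E'
from h import *
import cv2
T=ctrl.read_camera("top");S=ctrl.read_camera("side")
a=cv2.resize(T["image"][175:275,225:325],(400,400),interpolation=cv2.INTER_CUBIC);b=cv2.resize(S["image"][225:325,240:340],(400,400),interpolation=cv2.INTER_CUBIC)
cv2.imwrite("pics/c3.png",np.hstack([a,b])[:,:,::-1])
E
```

```text
time_s: 9.48
tcp_pos: [470.2, 134.7, 82.0]
tool_rot: [-0.859, -3.008, 0.016]
contact_force: [-0.4, -0.4, 0.2]
gripper_width: -0.002
t 9.48 tcp [470.2 134.7  82. ] phi 150.5 r 107.6 yaw 148.1
shift [-10.2  27.2   0.5] turn [-0.8 -0.5 13.1] F [-0.4 -0.4  0.2] w -0.0 q [ 16.  19. -28.  44.  -0. -42.]
```

View pics/c3.png

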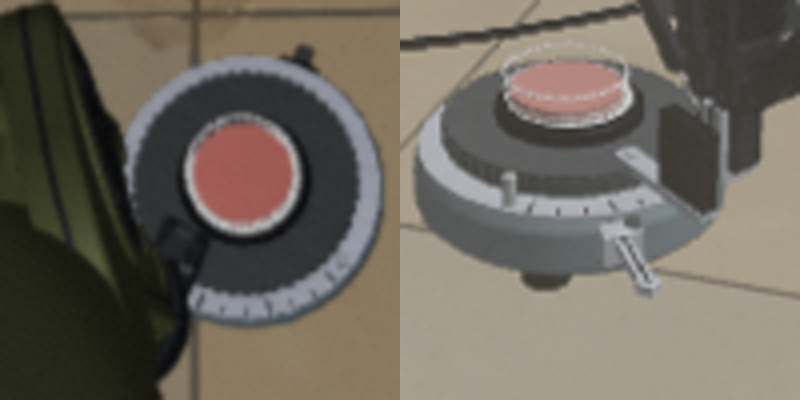

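```bash
python3 -m pendant '[[[-0.003,0.006,0],[-0.4,-0.3,3]],[[-0.003,0.006,0],[-0.4,-0.3,3]],[[-0.002,0.005,0],[0,0,3]],[[0,0.003,0],[0,0,1]],[[0,0,0],[0,0,0]]]' 0
python3 to.py 135.5 100 81;python3 - <<'E'
from h import *
import cv2
T=ctrl.read_camera("top");S=ctrl.read_camera("side")
a=cv2.resize(T["image"][175:275,225:325],(400,400),interpolation=cv2.INTER_CUBIC);b=cv2.resize(S["image"][225:325,240:340],(400,400),interpolation=cv2.INTER_CUBIC)
cv2.imwrite("pics/c4.png",np.hstack([a,b])[:,:,::-1])
E
```

```text
time_s: 10.0
tcp_pos: [483.0, 145.0, 81.6]
tool_rot: [-1.132, -2.925, 0.007]
contact_force: [0.7, 0.4, 0.2]
gripper_width: 0.005
t 10.0 tcp [483.  145.   81.6] phi 141.9 r 102.7 yaw 137.7
shift [-2.5 11.4  0.5] turn [-0.3 -0.2  2.2] F [0.7 0.4 0.2] w 0.0 q [ 17.  20. -26.  44.  -0. -31.]
```

View pics/c4.png

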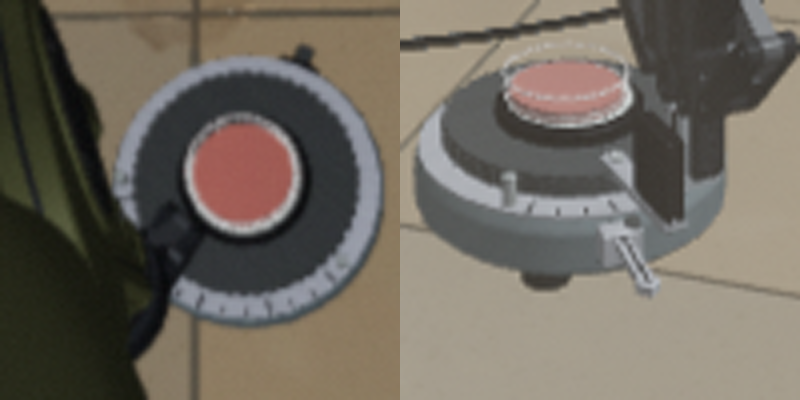

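```bash
cat > ang.py <<'E'
from h import *
S=ctrl.read_camera("side");C=np.array([563.9,81.7])
sc=lambda x,y:(240+(x-400+.5)/4-.5,225+(y+.5)/4-.5)
def a(n,p,z):
    q=plane(S,*sc(*p),z)[:2]-C;print(n,q.round(1),np.hypot(*q).round(1),np.degrees(np.arctan2(q[1],q[0])).round(1)%360)
E
python3 - <<'E'
from ang import *
a("arm in",(614,157),61);a("arm edge",(673,224),58);a("tab foot outer front corner",(680,228),58);a("tab top outer",(681,130),100)
a("ptr tip",(650,290),37);a("ptr block",(622,232),42);a("start arm in",(590,158),61)
# predicted tab outer edges for lever angles, crop px
for d in(126,128,130,132,134,136):
    t=np.radians(d);u=np.array([np.cos(t),np.sin(t),0]);o=[]
    for r,z in((55,61),(117,58),(117,100)):
        p=proj(S,np.array([*C,z])+r*u);o.append([round((p[0]-240)*4+400),round((p[1]-225)*4)])
    print(d,o)
E
```

```text
arm in [-35.1  38.6] 52.2 132.2
arm edge [-78.2  83. ] 114.0 133.3
tab foot outer front corner [-82.2  85.2] 118.4 134.0
tab top outer [-78.   72.4] 106.4 137.1
ptr tip [-75.2 106.3] 130.2 125.3
ptr block [-50.4  71.8] 87.8 125.1
start arm in [-24.7  43.2] 49.8 119.8
126 [[603, 160], [643, 232], [644, 148]]
128 [[607, 160], [652, 230], [653, 147]]
130 [[611, 159], [660, 229], [662, 145]]
132 [[614, 158], [669, 227], [670, 144]]
134 [[618, 157], [677, 225], [679, 142]]
136 [[622, 157], [685, 223], [687, 140]]
```

The lever is at about 132.7° and the pointer at about 125.5°, with a tool-to-lever offset of about 9.2°. That leaves about 7° (12 mm) to go, so I'll push about 9 mm and re-measure.

```bash
python3 -m pendant '[[[-0.001,0.004,0],[0,0,1]],[[-0.0005,0.004,0],[0,0,1]],[[0,0.002,0],[0,0,0]],[[0,0,0],[0,0,0]]]' 0
python3 to.py 134.7 100 81
```

```text
time_s: 10.48
tcp_pos: [489.8, 151.2, 81.4]
tool_rot: [-1.185, -2.901, 0.008]
contact_force: [-1.0, -0.4, 0.9]
gripper_width: -0.001
t 10.48 tcp [489.8 151.2  81.4] phi 136.8 r 101.6 yaw 135.6
shift [-1.6  3.8  0.4] turn [-0.5 -0.3  0.9] F [-1.  -0.4  0.9] w -0.0 q [ 17.  21. -25.  45.   0. -28.]
```

```bash
python3 -m pendant '[[[0,0.002,0],[0,0,0.5]],[[0,0.0015,0],[0,0,0.4]],[[0,0,0],[0,0,0]]]' 0
python3 to.py 134.7 100 81
python3 -m pendant '[[[0,-0.006,0],[0,0,0]],[[0,-0.01,0],[0,0,0]],[[0,-0.01,-0.01],[0,0,0]],[[0,0,-0.03],[0,0,0]],[[0,0,-0.04],[0,0,0]],[[0,0,-0.04],[0,0,0]],[[0,0,-0.04],[0,0,0]],[[0,0,0],[0,0,0]]]' 0
python3 to.py 134.7 100 81
```

```text
time_s: 10.73
tcp_pos: [492.7, 153.9, 81.5]
tool_rot: [-1.21, -2.891, 0.009]
contact_force: [-1.4, -0.3, 0.2]
gripper_width: 0.001
t 10.73 tcp [492.7 153.9  81.5] phi 134.6 r 101.4 yaw 134.6
shift [-1.4 -0.2  0.5] turn [-0.5 -0.3 -0.1] F [-1.4 -0.3  0.2] w 0.0 q [ 17.  21. -24.  45.   0. -27.]
time_s: 11.4
tcp_pos: [467.2, 130.2, 248.2]
tool_rot: [-1.21, -2.885, 0.017]
contact_force: [1.6, 0.3, 1.1]
gripper_width: 0.002
t 11.4 tcp [467.2 130.2 248.2] phi 153.4 r 108.2 yaw 134.5
shift [ -3.7  37.3 166.7] turn [-0.9 -0.5 -0.2] F [1.6 0.3 1.1] w 0.0 q [ 16.  12. -11.  68.  -0. -29.]
```

```bash
python3 -m pendant '[[[-0.025,-0.025,0],[0,0,0]],[[-0.025,-0.025,0],[0,0,0]],[[-0.025,-0.025,0],[0,0,0]],[[-0.025,-0.025,0],[0,0,0]],[[-0.025,-0.025,0],[0,0,0]],[[-0.025,-0.025,0],[0,0,0]],[[-0.025,-0.025,0],[0,0,0]],[[0,0,0],[0,0,0]]]' 0
python3 - <<'E'
from h import *
import cv2
T=ctrl.read_camera("top");S=ctrl.read_camera("side")
a=cv2.resize(T["image"][175:275,225:325],(400,400),interpolation=cv2.INTER_CUBIC);b=cv2.resize(S["image"][225:325,240:340],(400,400),interpolation=cv2.INTER_CUBIC)
cv2.imwrite("pics/c5.png",np.hstack([a,b])[:,:,::-1])
E
```

```text
time_s: 12.07
tcp_pos: [462.6, -128.2, 260.5]
tool_rot: [1.204, 2.896, -0.005]
contact_force: [0.3, -0.9, -0.4]
gripper_width: 0.001
```

View pics/c5.png

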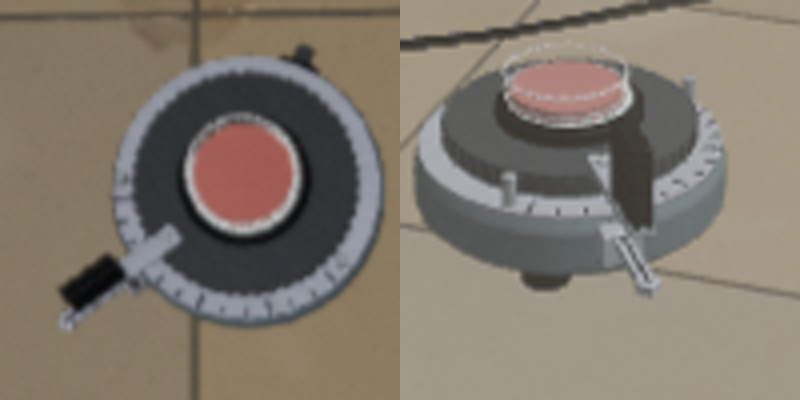

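Run:
```python
from ang import *
import cv2
T=ctrl.read_camera("top")
def measure(cam,name):
    g=cam["image"].astype(int);im=g.max(2)
    m=(im<38).astype(np.uint8) if name=="top" else (im<70).astype(np.uint8)
    return m
m=measure(T,"top")[175:275,225:325];n,l,st,ce=cv2.connectedComponentsWithStats(m)
for i in range(1,n):
    if st[i,4]>30: print("top dark blob",st[i],ce[i]+[225,175])
tc=lambda x,y:(225+(x+.5)/4-.5,175+(y+.5)/4-.5)
def b(n,p,z):
    q=plane(T,*tc(*p),z)[:2]-C;print(n,q.round(1),np.hypot(*q).round(1),np.degrees(np.arctan2(q[1],q[0])).round(1))
    return q
i=b("arm in",(176,234),61);o=b("arm near tab",(128,268),61);d=o-i;print("arm dir",np.degrees(np.arctan2(d[1],d[0])))
b("tab top c",(91,281),100);k=b("ptr tip",(66,322),38);j=b("ptr near block",(122,285),40);d=k-j;print("ptr dir",np.degrees(np.arctan2(d[1],d[0])))
a("side arm in",(599,160),61)
for d in(122,124,126,128,130):
    t=np.radians(d);u=np.array([np.cos(t),np.sin(t)]);v=np.array([-u[1],u[0]]);o=[]
    for r,w,z in((117,5,100),(117,-5,100),(117,5,58),(83,-5,100)):
        for c in(S,T):
            p=proj(c,[*(C+r*u+w*v),z]);o.append((round((p[0]-240)*4+400),round((p[1]-225)*4)) if c is S else (round((p[0]-225)*4),round((p[1]-175)*4)))
    print(d,o)
```

```text
top dark blob [ 44  34  34  28 117] [287.76923077 226.81196581]
top dark blob [16 65 15 12 93] [247.87096774 245.37634409]
arm in [-27.9  38.3] 47.4 126.0
arm near tab [-46.5  64.7] 79.7 125.7
arm dir 125.22651466859341
tab top c [-59.  79.] 98.6 126.7
ptr tip [-73.3 102.4] 125.9 125.6
ptr near block [-53.   70.8] 88.5 126.8
ptr dir 122.71463654990443
side arm in [-29.4  43.6] 52.6 123.9
122 [(637, 150), (56, 294), (614, 152), (46, 278), (636, 233), (69, 303), (597, 116), (101, 243)]
124 [(646, 148), (61, 300), (623, 151), (50, 284), (645, 232), (73, 309), (603, 115), (104, 248)]
126 [(655, 147), (65, 306), (633, 150), (54, 291), (654, 230), (78, 315), (610, 115), (107, 253)]
128 [(664, 145), (70, 312), (642, 149), (59, 297), (662, 228), (82, 321), (616, 114), (110, 257)]
130 [(672, 143), (75, 317), (651, 147), (63, 303), (671, 227), (87, 326), (622, 113), (113, 262)]
```

Lever at about 125.8°, pointer at about 125.5° in both views, inside the 3.4° tolerance. The hand is clear and no unexpected contact forces were seen, so I'm handing it in.

Run:
```python
from h import *
T=ctrl.read_camera("top")
import cv2
d=np.abs(T["image"].astype(int)-cv2.imread("pics/top0.png")[:,:,::-1]).max(2)
for n,(u,v) in dict(dish=(286,218),timer=(173,239),roll=(418,278),bottle=(466,200)).items(): print(n,(d[v-12:v+13,u-12:u+13]>40).sum())
s=ctrl.observe();print(s["qvel"].round(3),s["contact_force"].round(1));print(ctrl.sign_off())
```

```text
dish 0
timer 0
roll 551
bottle 568
[ 0.016  0.007  0.003 -0.003 -0.002  0.   ] [0.3 0.6 0.2]
the job is handed in; nothing more can be done
None
```

I pushed the lever to its anticlockwise stop with the closed fingertips, pushed it back clockwise to the index pointer, and handed the job in with the hand clear.

- **Stop:** the push force rose to about 20 N with no further motion. The side picture showed the lever at the post.
- **Alignment:** the final top and side views put the lever at about 125.8° and the pointer at about 125.5°. Individual readings varied: the lever from 123.9° to 126.7°, and the pointer from 125.3° to 126.8° as seen from the base centre. One rough reading, the direction along the pointer over a short baseline, gave 122.7°. The tolerance is 3.4°.
- **Dish and timer:** the last top picture showed no change from the start.
- **Roll and bottle:** that picture check failed for both, showing large changes. The likely cause is the retracted arm, which is on that side and may be blocking the view, but I didn't confirm it. The fingers only worked around the base and retreated with the TCP at about 250 mm height, well above both, and the force readings showed no contact there.

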